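Tip two cocoa tins to read their date marks and sort them

ROBOT

A 6-joint arm with a two-finger parallel gripper is mounted at the origin on the work surface. World frame = base frame: x ahead of the robot, y to its left, z up, the work surface at z = 0. Lengths are in m, angles in rad, forces in N, time in s.
With the tool pointing down it reaches from about 0.4 to 0.925 m from the base axis. Payload 12.5 kg.
Tool frame: the origin (TCP) lies between the finger pads; the fingertips stand robot.tcp_to_tips ahead of it and the grasp point (between the pads) lies 3 mm ahead of it (robot.tcp_to_tips is the distance from the TCP to the fingertips, in m); z points along the fingers, y is the direction in which the jaws open and shut (so a half turn about z gives the same grasp; the last joint's range is limited). The gripper opens to 95 mm and grips with 3 to 60 N. Pads are 20 mm wide; open, the fingers measure 119 mm over their backs; the gripper's body (75 mm by 180 mm) begins 59 mm behind the grasp point.
Start: joints at [1.109, 0.491, 1.559, -0, 1.092, -0.106], TCP at [0.218, 0.586, 0.207] pointing down, gripper open.
Joint ranges: [-3.1, 3.1], [-0.84, 2.19], [0.05, 2.79], [-1.13, 4.28], [0.06, 2.93], [-2.69, 2.69]. Speed limits (rad/s): [2.22, 2.22, 2.79, 3.14, 3.14, 3.14].

INTERFACE

Orientations are given as a unit quaternion [w, x, y, z].
In Python, from rig import robot gives the robot as it stands.
- The arm moves only by the shell command python3 -m inch 'ROWS' [OPENING] [FORCE]. ROWS is JSON, a list that holds one entry, the list of rows, each a list of 6 numbers: the shift along the tool's x, y, z scaled (see below), then the turn, a rotation vector about the tool's x, y, z scaled (see below). In form: [[[dx, dy, dz, rx, ry, rz], ...]]. A call has exactly 5 rows; each row shifts and turns the pose as measured when the row begins, along the tool's axes as they then stand; what a row does not reach is not made up. The controller multiplies each number of a shift by 12 cm and each number of a turn by 2 pi rad. A row lasts 1/8 s, in which the tool goes at most 62.5 mm and 10.7 degrees, less where a joint would pass 70% of its speed; a pose out of reach is approached as far as the arm can. A call with a number of a shift or a turn outside -1 to 1 is refused whole. A call with a gripper value outside its range is refused whole. OPENING is the opening, from 0 (shut) to 1 (fully open), set as the call begins (- or left out, the last holds). The fingers move at their own pace and stop on an object; FORCE is the grip in N (left out, the last holds). Time passes only in rows, so rows that do not move let the fingers close, or fill a call up. It gives the time, the measured TCP pose, the force and the opening at its end, in the units of the state.
- robot.sense(): the state, without advancing time (a new reading comes with each control period).
- robot.grab_frame(name): name is "scene" or "side" or "wrist"; returns a dict with "frame" (420x560x3 uint8, red, green, blue), "z_map" (420x560 float32, m along the optical axis (not along the pixel's ray), 0 where there is no reading), "intrinsics" (3x3 intrinsics, pixels), "view" (4x4, takes a point from world to camera coordinates). Camera axes: x right, y up, looking along -z (the intrinsics and any distortion apply to the point x, -y, -z); pixel columns grow to the right and rows downward; lengths in m; the calibration is good to about 2 mm. The wrist camera is an equidistant fisheye: a pixel r from the principal point sees the ray r / f radians off the axis. A picture is of the moment at which its call begins.
- robot.hand_in(): hands the job in, once; it reports no verdict.
Trained networks look in the newest picture that a camera, given by its name, has taken for a name from the list of things; names that differ only in an ending like _2 or _b are one class to them, and where a whole thing is asked for, a point or a joint stands for the part that bears it (a point fixed in the world has none). Each returns a list of dicts, best first, with "p" (0 to 1); they miss things now and then, are a little off and sometimes report something else, mostly with a low value. They report only what shows in the picture. A call takes as long as a camera call. They do not tell look-alikes from the thing itself.
- robot.spot_in(camera, query): "extent" ([centre column, centre row, width, height] in pixels, round what is visible of it).
The state is a dict: "time_s": time; "joint_pos": joint angles; "qd": joint speeds; "tau": joint torques, N m; "eef_pos": TCP position; "orientation": TCP orientation; "force": force on the tool from outside, world axes, zero at the start; "wrist_torque": the same for the moment, N m; "finger_gap": opening from 0.0 (shut) to 1.0 (fully open).
Only numpy, scipy, OpenCV 4.12 (cv2) and the standard library are available. Lean on these libraries where they do the work, as an engineer would, in place of code of your own. Each camera call takes 0.05 s, during which the arm holds its last target. There are 200 camera calls.

TASK

Two identical square metal cocoa tins stand on the steel counter, each with a date mark hidden under its base: a cross means out of date, a round dot means still good. First tip both tins over onto their sides on the bare counter so that their bases can be read; then, leaving them on their sides, pick each up and lay it gently where it belongs, the cross tin down inside the low steel pan and the dot tin on the wooden board. Leave the tall round tin, the ring cutter and the white ramekin alone.

Things in the scene. Friction and masses are not known exactly. Their poses are not given: they have to be found in the camera images.
- tin_cross: square aluminium tin, 45 x 45 mm, 90 mm tall, 0.1 to 0.2 kg evenly spread; a sideways push near its top tips it over. Under its base is a black X-shaped cross, 48 mm from end to end. Origin at the centre of its base, z axis from base to lid, x and y square to its sides. Starts upright, sides within 9 degrees of square to the robot, left or right of the other tin, which looks the same until the base is seen
- cross_mid (a point): the middle of the cross tin, 45 mm from its base along its axis, 22.5 mm above what it lies on when on its side
- tin_dot: square aluminium tin, 45 x 45 mm, 90 mm tall, 0.1 to 0.2 kg evenly spread; a sideways push near its top tips it over. Under its base is a black round dot, 22 mm across. Origin at the centre of its base, z axis from base to lid, x and y square to its sides. Starts upright, sides within 9 degrees of square to the robot, left or right of the other tin, which looks the same until the base is seen
- dot_mid (a point): the middle of the dot tin, 45 mm from its base along its axis, 22.5 mm above what it lies on when on its side
- pan: low open square stainless steel pan, 190 x 190 mm outside, walls 4 mm thick and 35 mm tall, inner floor 4 mm above the counter, fixed; for out-of-date tins. Origin at the centre of its underside, on the counter; x and y along its sides, within 9 degrees of the robot's. It may be on the left or on the right
- board: square light wooden board, 190 x 190 mm, 18 mm thick, fixed; for tins still good. Origin at the centre of its underside, on the counter; x and y along its sides, within 9 degrees of the robot's. It lies on the opposite side from the pan
- tall_tin: bystander: round aluminium tin, 50 mm diameter, 120 mm tall, standing between and beyond the two square ones. Origin at the centre of its underside
- cutter: bystander: steel pastry ring cutter, 70 mm diameter, 40 mm tall. Origin at the centre of its underside
- ramekin: bystander: empty white ceramic ramekin, 70 mm diameter at the rim, 40 mm tall. Origin at the centre of its underside
Not all that is in view belongs to the job. Leave any purple or red look-alike of the tin_cross alone.

How it is judged:
On the way:
1. both square tins lie still on their sides on the bare counter, clear of the pan and the board (angle between tin_cross's own z axis and vertical between 1.4 and 1.75 rad and height (world z) of each of cross_mid, dot_mid below 0.032 m and linear speed of each of tin_cross, tin_dot below 0.05 m/s and horizontal distance between each of cross_mid, dot_mid and pan above 0.1 m and horizontal distance between each of cross_mid, dot_mid and board above 0.1 m and angle between tin_dot's own z axis and vertical between 1.4 and 1.75 rad), for 0.2 s.
At the end, for the whole second after the job is handed in: The cross tin lies on its side (within 10 degrees) on the floor of the pan, its middle within 75 mm of the pan's centre along each side; the dot tin lies on its side on the board, its middle within 80 mm of the board's centre along each side; both at rest (x of cross_mid in the frame of pan between -0.075 and 0.075 m and y of cross_mid in the frame of pan between -0.075 and 0.075 m and height (world z) of cross_mid below 0.035 m and x of dot_mid in the frame of board between -0.08 and 0.08 m and y of dot_mid in the frame of board between -0.08 and 0.08 m and height (world z) of dot_mid between 0.033 and 0.049 m and angle between tin_cross's own z axis and vertical between 1.4 and 1.75 rad and linear speed of each of tin_cross, tin_dot below 0.03 m/s and angle between tin_dot's own z axis and vertical between 1.4 and 1.75 rad); the robot touches nothing.
It fails at once if the tall round tin is shifted by more than 30 mm (distance of tall_tin from where it was at the start of the episode above 0.03 m).
It fails at once if the ring cutter is shifted by more than 30 mm (distance of cutter from where it was at the start of the episode above 0.03 m).
It fails at once if the white ramekin is shifted by more than 30 mm (distance of ramekin from where it was at the start of the episode above 0.03 m).
It fails at once if a tin is dropped over the pan or the board: let go and falling faster than 0.7 m/s (from more than about 25 mm) ((horizontal distance between cross_mid and pan below 0.1 m and linear speed of tin_cross above 0.7 m/s and contact force between tin_cross and the fingers below 0.1 N) or (horizontal distance between cross_mid and board below 0.1 m and linear speed of tin_cross above 0.7 m/s and contact force between tin_cross and the fingers below 0.1 N) or (horizontal distance between dot_mid and pan below 0.1 m and linear speed of tin_dot above 0.7 m/s and contact force between tin_dot and the fingers below 0.1 N) or (horizontal distance between dot_mid and board below 0.1 m and linear speed of tin_dot above 0.7 m/s and contact force between tin_dot and the fingers below 0.1 N)).
It also fails if it takes over 70 s, if anything falls off the work surface, if the arm or the gripper's body presses on something with over 40 N, if the wrist force passes 120 N, or if a joint passes its speed limit or range.

## Working session

There is one attempt and no reset: what is moved stays moved. The work goes in short steps, Python scripts to look and compute and a shell command to move; the robot and the scene stay as the last step left them, time stands still between calls to the robot, and variables do not carry over. Pictures are saved under pics/ and viewed, about 8 in all and at most 12, crops included, and the job is handed in when it is done.

```bash
mkdir -p pics; ls
cat > h.py <<'E'
import numpy as np, cv2
from rig import robot
from scipy.spatial.transform import Rotation as R
def cloud(f):
    z=f["z_map"]; K=np.array(f["intrinsics"]); V=np.array(f["view"])
    v,u=np.mgrid[:z.shape[0],:z.shape[1]]
    P=np.stack([(u-K[0,2])/K[0,0]*z,-(v-K[1,2])/K[1,1]*z,-z],-1)
    W=(P-V[:3,3])@V[:3,:3]
    W[z==0]=np.nan
    return W
def pose():
    s=robot.sense(); q=s["orientation"]
    return np.array(s["eef_pos"]),R.from_quat([q[1],q[2],q[3],q[0]]),s
E
python3 - <<'E'
from h import *
p,r,s=pose(); print(s["time_s"],p,r.as_matrix().round(3),robot.tcp_to_tips,s["finger_gap"])
ims=[]
for c in ["scene","side"]:
    f=robot.grab_frame(c); np.savez(f"{c}0.npz",**f)
    im=f["frame"][:,:,::-1].copy(); W=cloud(f)
    cv2.imwrite(f"pics/{c}0.png",im)
    V=np.array(f["view"]); print(c,"cam",(-V[:3,:3].T@V[:3,3]).round(3))
    for n in ["tin_cross","pan","board","tall_tin","cutter","ramekin"]:
        for d in robot.spot_in(c,n)[:4]:
            e=d["extent"]; x,y=int(e[0]),int(e[1]); print(n,round(d["p"],2),np.round(e),W[min(y,419),min(x,559)].round(3))
E
```

```text
pics
0.0 [0.21757803 0.58562138 0.20604866] [[-0.937  0.348 -0.001]
 [ 0.348  0.937 -0.001]
 [ 0.    -0.001 -1.   ]] 0.022 0.9948389789891363
scene cam [1.437 0.239 0.664]
tin_cross 0.86 [221. 256.  32.  47.] [ 0.721 -0.069  0.065]
tin_cross 0.8 [246. 215.  23.  50.] [ 0.564 -0.073  0.057]
pan 0.9 [445. 248. 104.  80.] [0.506 0.335 0.005]
board 0.95 [152. 204. 111.  60.] [ 0.525 -0.315  0.019]
tall_tin 0.7 [151. 206. 109.  58.] [ 0.531 -0.315  0.017]
tall_tin 0.65 [267. 258.  29.  64.] [0.726 0.021 0.084]
cutter 0.67 [359. 279.  41.  43.] [0.646 0.179 0.003]
ramekin 0.94 [173. 248.  37.  34.] [ 0.648 -0.206  0.004]
side cam [ 0.498 -0.798  0.653]
tin_cross 0.84 [203. 213.  30.  46.] [0.391 0.008 0.062]
tin_cross 0.68 [343. 236.  30.  44.] [ 0.693 -0.104  0.067]
tin_cross 0.65 [272. 242.  23.  43.] [ 0.544 -0.105  0.061]
pan 0.65 [253. 160.  72.  44.] [0.515 0.356 0.002]
board 0.81 [270. 350. 117. 109.] [ 0.524 -0.34   0.019]
tall_tin 0.71 [340. 205.  22.  56.] [ 0.705 -0.007  0.078]
cutter 0.9 [313. 184.  28.  28.] [0.677 0.206 0.   ]
ramekin 0.62 [339. 282.  36.  33.] [ 0.675 -0.177  0.007]
```

Run:
```python
import cv2,numpy as np
a=cv2.imread("pics/scene0.png")[150:330,80:520]; b=cv2.imread("pics/side0.png")[120:420,120:480]
a=cv2.resize(a,(660,270));b=cv2.resize(b,(396,330))
o=np.zeros((600,660,3),np.uint8);o[:270]=a;o[270:,:396]=b;cv2.imwrite("pics/a.png",o)
from h import *
# clusters at height slices, merged
W=np.concatenate([cloud(dict(np.load(f"{c}0.npz"))).reshape(-1,3) for c in("scene","side")])
C=np.concatenate([np.load(f"{c}0.npz")["frame"].reshape(-1,3) for c in("scene","side")])
def show(lo,hi,nm):
    m=(W[:,2]>lo)&(W[:,2]<hi)&(W[:,0]>.3)&(W[:,0]<.95)&(abs(W[:,1])<.6)
    P=W[m];g=np.zeros((326,600),np.uint8)
    i=((P[:,0]-.3)/.002).astype(int);j=((P[:,1]+.6)/.002).astype(int);g[i,j]=255
    g=cv2.dilate(g,np.ones((3,3)))
    n,l=cv2.connectedComponents(g)
    print(nm)
    for k in range(1,n):
        s=l[i,j]==k
        if s.sum()<25: continue
        (cx,cy),(w,h),a=cv2.minAreaRect(P[s][:,:2].astype(np.float32))
        print("  ",s.sum(),round(cx,3),round(cy,3),round(w,3),round(h,3),round(a,1),P[s][:,2].max().round(3),C[m][s].mean(0).round())
show(.084,.096,"tintop");show(.112,.13,"tall");show(.03,.044,"mid");show(.012,.024,"board")
```

```text
tintop
   486 0.388 0.036 0.051 0.05 68.1 0.092 [141.  26.  22.]
   610 0.543 -0.08 0.05 0.047 87.9 0.093 [144. 142. 137.]
   569 0.595 0.077 0.049 0.048 84.2 0.094 [150. 148. 143.]
   728 0.701 -0.079 0.05 0.049 7.7 0.093 [ 81.  37. 100.]
   240 0.705 0.015 0.053 0.046 48.3 0.096 [82. 81. 78.]
tall
   612 0.703 0.018 0.048 0.048 0.7 0.123 [150. 147. 143.]
mid
   544 0.408 0.509 0.215 0.043 8.7 0.044 [89. 82. 76.]
   252 0.391 0.033 0.053 0.044 66.6 0.044 [77. 19. 17.]
   1130 0.509 0.326 0.197 0.197 4.1 0.039 [117. 115. 105.]
   239 0.543 -0.081 0.05 0.045 87.8 0.044 [84. 83. 80.]
   242 0.596 0.076 0.05 0.047 84.3 0.044 [85. 84. 81.]
   735 0.67 -0.195 0.071 0.07 24.3 0.043 [111. 106.  95.]
   560 0.67 0.175 0.072 0.071 11.3 0.042 [90. 89. 81.]
   424 0.75 0.498 0.016 0.156 89.3 0.044 [71. 64. 60.]
   290 0.702 -0.08 0.049 0.049 7.6 0.044 [47. 25. 56.]
   37 0.684 0.006 0.006 0.028 30.5 0.044 [66. 64. 62.]
   153 0.717 0.023 0.025 0.048 16.0 0.044 [89. 88. 86.]
board
   468 0.411 0.51 0.218 0.051 12.0 0.024 [84. 77. 72.]
   198 0.389 0.034 0.05 0.046 69.2 0.024 [78. 20. 17.]
   8129 0.621 -0.524 0.152 0.497 90.0 0.024 [149. 142. 129.]
   13922 0.515 -0.319 0.197 0.195 5.0 0.023 [140. 104.  63.]
   1509 0.51 0.327 0.196 0.201 3.7 0.024 [75. 74. 67.]
   207 0.545 -0.081 0.052 0.043 82.6 0.024 [83. 82. 79.]
   190 0.597 0.076 0.051 0.045 84.7 0.024 [85. 84. 81.]
   524 0.67 0.175 0.071 0.073 24.5 0.024 [72. 70. 64.]
   496 0.671 -0.195 0.065 0.062 42.8 0.024 [89. 84. 74.]
   392 0.752 0.499 0.014 0.158 88.8 0.024 [70. 64. 60.]
   233 0.701 -0.08 0.048 0.05 7.2 0.024 [47. 26. 56.]
   27 0.683 0.004 0.005 0.023 30.7 0.024 [66. 65. 62.]
   139 0.719 0.024 0.021 0.047 15.9 0.024 [89. 88. 86.]
```

View pics/a.png

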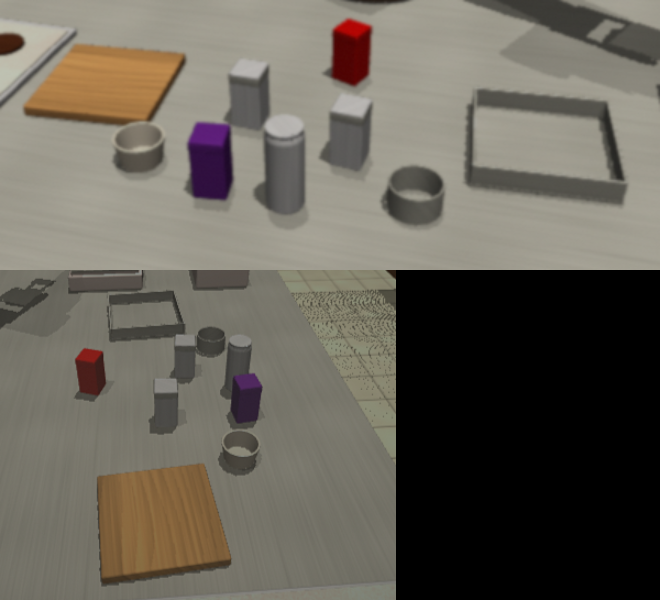

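The two silver tins are candidates; the others are red (scene px ~(315,190)) and purple (221,256) look-alikes. Silver A at (0.543,-0.081) and silver B at (0.596,0.077) match the description. I'll tip both toward the robot (-x), so that the bases face the scene camera. First I rotate to square and travel.

```bash
python3 -m inch '[[[0,0,0,0,0,-0.028],[0,0,0,0,0,-0.028],[-0.32,-0.38,0,0,0,0],[-0.32,-0.38,0,0,0,0],[-0.32,-0.38,0,0,0,0]]]' 0.15 20
python3 -c "
from h import *
p,r,s=pose(); print(p,r.as_matrix().round(3),s['finger_gap'])"
```

```text
time_s: 1.32
eef_pos: [0.3345, 0.4492, 0.2063]
orientation: [0.0, -0.007, 1.0, 0.001]
force: [1.4, 0.3, -0.1]
finger_gap: 0.529
[0.33449031 0.44918828 0.20625371] [[-1.    -0.014  0.   ]
 [-0.014  1.     0.001]
 [-0.     0.001 -1.   ]] 0.5291467613502168
```

```bash
python3 -m inch '[[[-0.333,-0.39,0,0,0,-0.002],[-0.333,-0.39,0,0,0,0],[-0.333,-0.39,0,0,0,0],[-0.333,-0.39,0,0,0,0],[-0.333,-0.39,0,0,0,0]]]'; python3 -m inch '[[[-0.333,-0.39,0,0,0,0],[-0.333,-0.39,0,0,0,0],[-0.333,-0.39,0,0,0,0],[0,0,0,0,0,0],[0,0,0,0,0,0]]]'
```

```text
time_s: 1.95
eef_pos: [0.5429, 0.2156, 0.2073]
orientation: [0.001, -0.014, 1.0, 0.001]
force: [0.1, 0.9, 0.9]
finger_gap: 0.149
time_s: 2.58
eef_pos: [0.6696, 0.0726, 0.2067]
orientation: [0.002, -0.012, 1.0, 0.001]
force: [-0.8, 0.2, -0.4]
finger_gap: 0.15
```

```bash
python3 -m inch '[[[0.125,0.04,0,0,0,0.004],[0,0,0.3,0,0,0],[0,0,0.3,0,0,0],[0,0,0.3,0,0,0],[0,0,0,0,0,0]]]'
```

```text
time_s: 3.2
eef_pos: [0.6512, 0.0841, 0.0987]
orientation: [0.003, -0.002, 1.0, 0.002]
force: [0.2, -0.6, -0.0]
finger_gap: 0.153
```

```bash
python3 -m inch '[[[0.1,-0.05,0,0,0,0],[0.11,0,0,0,0,0],[0.11,0,0,0,0,0],[0.11,0,0,0,0,0],[0.11,0,0,0,0,0]]]'; python3 -m inch '[[[0.05,0,0,0,0,0],[0,0,0,0,0,0],[0,0,0,0,0,0],[0,0,0,0,0,0],[0,0,0,0,0,0]]]'
cat > look.py <<'E'
import sys
from h import *
from scipy import ndimage
def look(c,nm,lo=.03,hi=.06,pr=True):
    f=robot.grab_frame(c); im=f["frame"][:,:,::-1].copy(); cv2.imwrite(f"pics/{nm}_{c}.png",im)
    return f,cloud(f)
def comps(lo,hi):
    Ws=[];Cs=[]
    for c in("scene","side"):
        f,W=look(c,"l"); Ws.append(W.reshape(-1,3));Cs.append(f["frame"].reshape(-1,3))
    W=np.concatenate(Ws);C=np.concatenate(Cs)
    m=(W[:,2]>lo)&(W[:,2]<hi)&(W[:,0]>.3)&(W[:,0]<.8)&(abs(W[:,1])<.45)
    P=W[m];g=np.zeros((252,452),np.uint8)
    i=((P[:,0]-.3)/.002).astype(int);j=((P[:,1]+.45)/.002).astype(int);g[i,j]=255
    n,l=cv2.connectedComponents(cv2.dilate(g,np.ones((3,3))))
    for k in range(1,n):
        s=l[i,j]==k
        if s.sum()<40: continue
        (cx,cy),(w,h),a=cv2.minAreaRect(P[s][:,:2].astype(np.float32))
        print("  ",s.sum(),round(cx,3),round(cy,3),round(w,3),round(h,3),round(a,1),"z",P[s][:,2].min().round(3),P[s][:,2].max().round(3),C[m][s].mean(0).round())
if __name__=="__main__": comps(float(sys.argv[1]),float(sys.argv[2]))
E
python3 look.py .038 .05
```

```text
time_s: 3.82
eef_pos: [0.5831, 0.0785, 0.1033]
orientation: [0.006, -0.003, 1.0, 0.002]
force: [0.2, 1.3, 0.1]
finger_gap: 0.154
time_s: 4.45
eef_pos: [0.5767, 0.0784, 0.1034]
orientation: [0.006, -0.003, 1.0, 0.002]
force: [-0.4, 0.3, 0.2]
finger_gap: 0.149
   154 0.39 0.033 0.049 0.046 69.1 z 0.038 0.05 [73. 21. 18.]
   219 0.544 -0.081 0.05 0.045 87.3 z 0.038 0.05 [88. 87. 85.]
   211 0.597 0.076 0.051 0.046 85.6 z 0.038 0.05 [90. 89. 87.]
   331 0.669 -0.194 0.07 0.071 7.1 z 0.038 0.043 [142. 137. 123.]
   187 0.67 0.176 0.07 0.072 26.2 z 0.038 0.043 [119. 117. 107.]
   246 0.702 -0.08 0.049 0.049 8.0 z 0.038 0.05 [51. 27. 61.]
   172 0.705 0.016 0.052 0.044 48.5 z 0.038 0.05 [93. 91. 89.]
```

Run:
```python
import cv2,numpy as np
a=cv2.imread("pics/l_scene.png")[90:310,180:400]; b=cv2.imread("pics/l_side.png")[100:320,180:400]
cv2.imwrite("pics/b.png",cv2.resize(np.hstack([a,b]),(800,400),interpolation=cv2.INTER_CUBIC))
```

```text
(no output)
```

View pics/b.png

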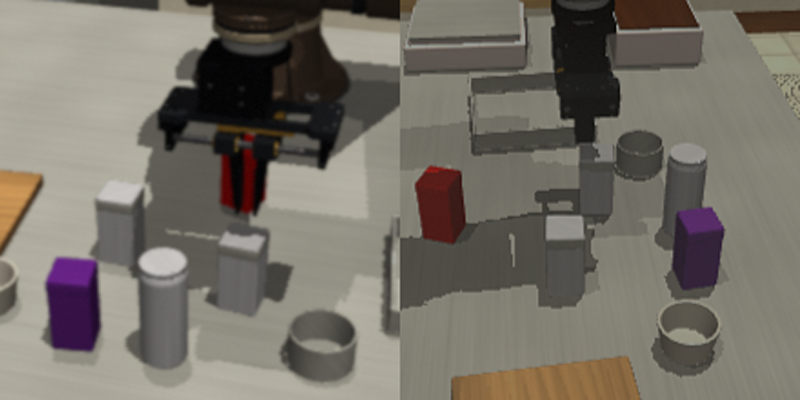

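Run:
```python
from h import *
p,r,s=pose();print(p,s["joint_pos"],s["finger_gap"])
for c in("scene","side"):
    f=robot.grab_frame(c);W=cloud(f).reshape(-1,3);C=f["frame"].reshape(-1,3)
    m=(abs(W[:,0]-.59)<.06)&(abs(W[:,1]-.078)<.05)
    for lo in np.arange(.06,.17,.01):
        for nm,k in(("dark",C.max(1)<50),("light",C.max(1)>=50)):
            s=m&k&(W[:,2]>lo)&(W[:,2]<=lo+.01)
            if s.sum()>3: print(c,round(lo,2),nm,s.sum(),np.percentile(W[s],5,0).round(3),np.percentile(W[s],95,0).round(3))
```

```text
[0.57668541 0.07842453 0.10338441] [ 0.02015233  0.54876452  1.78101051  0.00442556  0.79925168 -1.55951177] 0.1503162510323268
scene 0.06 light 106 [0.588 0.057 0.06 ] [0.619 0.101 0.069]
scene 0.07 light 115 [0.588 0.056 0.071] [0.619 0.101 0.079]
scene 0.08 light 271 [0.577 0.058 0.081] [0.618 0.101 0.09 ]
scene 0.09 light 130 [0.578 0.06  0.09 ] [0.613 0.097 0.092]
scene 0.11 dark 16 [0.573 0.067 0.113] [0.591 0.087 0.12 ]
scene 0.11 light 12 [0.571 0.07  0.113] [0.59  0.09  0.117]
scene 0.12 dark 33 [0.575 0.065 0.121] [0.589 0.09  0.13 ]
scene 0.12 light 8 [0.565 0.07  0.123] [0.588 0.092 0.13 ]
scene 0.13 dark 45 [0.576 0.063 0.13 ] [0.589 0.092 0.139]
scene 0.13 light 6 [0.565 0.07  0.131] [0.578 0.093 0.138]
scene 0.14 dark 49 [0.578 0.063 0.141] [0.589 0.094 0.149]
scene 0.14 light 10 [0.565 0.07  0.14 ] [0.579 0.094 0.149]
scene 0.15 dark 57 [0.579 0.061 0.15 ] [0.589 0.093 0.159]
scene 0.15 light 9 [0.566 0.07  0.151] [0.581 0.095 0.158]
scene 0.16 dark 61 [0.58  0.061 0.161] [0.589 0.095 0.169]
scene 0.16 light 13 [0.562 0.068 0.161] [0.585 0.097 0.169]
scene 0.17 dark 65 [0.582 0.06  0.171] [0.589 0.096 0.179]
scene 0.17 light 6 [0.565 0.069 0.171] [0.585 0.097 0.177]
side 0.06 light 62 [0.575 0.051 0.06 ] [0.613 0.057 0.069]
side 0.07 light 67 [0.573 0.05  0.07 ] [0.613 0.057 0.079]
side 0.08 light 186 [0.575 0.052 0.082] [0.616 0.096 0.09 ]
side 0.09 light 59 [0.577 0.055 0.09 ] [0.613 0.093 0.092]
side 0.11 dark 23 [0.566 0.062 0.113] [0.587 0.067 0.119]
side 0.11 light 5 [0.576 0.062 0.111] [0.587 0.066 0.114]
side 0.12 dark 34 [0.566 0.06  0.121] [0.588 0.066 0.129]
side 0.13 dark 39 [0.566 0.06  0.131] [0.589 0.063 0.14 ]
side 0.14 dark 35 [0.566 0.057 0.141] [0.588 0.063 0.149]
side 0.15 dark 4 [0.582 0.058 0.15 ] [0.588 0.06  0.151]
```

The fingertips really sit at z≈0.112 (both cameras agree), although the reported TCP z is 0.103. So the reported tip height disagrees with the cameras by about 30 mm, and the fingers passed over the tin. I'll go back and measure again at other heights.

```bash
cat > tip.py <<'E'
from h import *
p,r,s=pose();print(p,r.as_matrix().round(3).tolist(),s["finger_gap"])
for c in("scene","side"):
    f=robot.grab_frame(c);W=cloud(f).reshape(-1,3);C=f["frame"].reshape(-1,3)
    m=(abs(W[:,0]-p[0])<.025)&(abs(W[:,1]-p[1])<.05)&(C.max(1)<60)&(W[:,2]>.03)
    Q=W[m]
    if len(Q)<10: print(c,"none");continue
    z0=np.percentile(Q[:,2],1);q=Q[Q[:,2]<z0+.02];print(c,"tip z",z0.round(3),"x",np.percentile(q[:,0],[3,97]).round(3),"y",np.percentile(q[:,1],[3,97]).round(3))
E
python3 -m inch '[[[-0.15,0,0,0,0,0],[-0.15,0,0,0,0,0],[-0.15,0,0,0,0,0],[-0.16,0,0,0,0,0],[0,0,0,0,0,0]]]'; python3 tip.py
python3 -m inch '[[[0,0,0.15,0,0,0],[0,0,0.1,0,0,0],[0,0,0,0,0,0],[0,0,0,0,0,0],[0,0,0,0,0,0]]]'; python3 tip.py
```

```text
time_s: 5.28
eef_pos: [0.6516, 0.0789, 0.1042]
orientation: [0.006, -0.003, 1.0, 0.002]
force: [-0.7, 0.3, -0.7]
finger_gap: 0.149
[0.6515699  0.07891335 0.10419578] [[-1.0, -0.006, 0.012], [-0.006, 1.0, 0.003], [-0.012, 0.003, -1.0]] 0.14891755212416333
scene tip z 0.121 x [0.645 0.665] y [0.064 0.093]
side tip z 0.114 x [0.641 0.663] y [0.06  0.086]
time_s: 6.0
eef_pos: [0.6489, 0.0792, 0.0717]
orientation: [0.005, -0.003, 1.0, 0.002]
force: [0.7, 0.0, -0.7]
finger_gap: 0.152
[0.64890593 0.07918427 0.07168221] [[-1.0, -0.006, 0.009], [-0.006, 1.0, 0.003], [-0.009, 0.003, -1.0]] 0.15215455060489008
scene tip z 0.089 x [0.644 0.662] y [0.065 0.093]
side tip z 0.081 x [0.638 0.661] y [0.06  0.087]
```

```bash
python3 -m inch '[[[0,0,0.07,0,0,0],[0.11,0,0,0,0,0],[0.11,0,0,0,0,0],[0.11,0,0,0,0,0],[0.11,0,0,0,0,0]]]'; python3 -m inch '[[[0.1,0,0,0,0,0],[0.05,0,0,0,0,0],[0,0,0,0,0,0],[0,0,0,0,0,0],[0,0,0,0,0,0]]]'
python3 look.py .038 .05; python3 tip.py
```

```text
time_s: 6.72
eef_pos: [0.5928, 0.0789, 0.0626]
orientation: [0.005, -0.003, 1.0, 0.002]
force: [-0.1, 0.1, -0.5]
finger_gap: 0.148
time_s: 7.35
eef_pos: [0.5732, 0.0788, 0.0629]
orientation: [0.005, -0.003, 1.0, 0.002]
force: [0.4, 0.5, -0.3]
finger_gap: 0.15
   124 0.396 0.022 0.061 0.035 27.4 z 0.038 0.05 [72. 25. 22.]
   921 0.524 0.083 0.051 0.093 84.2 z 0.038 0.049 [106. 104. 100.]
   211 0.545 -0.081 0.051 0.048 84.7 z 0.038 0.05 [91. 89. 87.]
   318 0.669 -0.194 0.071 0.07 67.5 z 0.038 0.043 [145. 140. 126.]
   194 0.669 0.177 0.071 0.072 55.6 z 0.038 0.042 [120. 118. 108.]
   252 0.702 -0.08 0.047 0.049 8.6 z 0.038 0.05 [52. 28. 62.]
   185 0.706 0.016 0.053 0.045 45.0 z 0.038 0.05 [94. 92. 91.]
[0.57316522 0.07877044 0.06286279] [[-1.0, -0.006, 0.011], [-0.006, 1.0, 0.003], [-0.011, 0.003, -1.0]] 0.14995281452898535
scene tip z 0.078 x [0.568 0.587] y [0.065 0.093]
side tip z 0.074 x [0.563 0.585] y [0.06  0.074]
```

```bash
python3 -m inch '[[[0,0,-0.42,0,0,0],[0,0,-0.42,0,0,0],[-0.092,-0.445,0,0,0,0],[-0.092,-0.445,0,0,0,0],[-0.092,-0.445,0,0,0,0]]]';  python3 -m inch '[[[0,0,0,0,0,0],[0,0,0.35,0,0,0],[0,0,0.35,0,0,0],[0,0,0,0,0,0],[0,0,0,0,0,0]]]'
```

```text
time_s: 8.18
eef_pos: [0.6073, -0.0823, 0.1671]
orientation: [0.005, -0.006, 1.0, 0.001]
force: [1.1, 0.5, 0.1]
finger_gap: 0.147
time_s: 8.8
eef_pos: [0.6093, -0.0841, 0.083]
orientation: [0.007, -0.004, 1.0, 0.001]
force: [-0.2, -0.7, -0.5]
finger_gap: 0.148
```

Run:
```python
import cv2,numpy as np
a=cv2.imread("pics/l_scene.png")[190:290,270:390]
cv2.imwrite("pics/c.png",cv2.resize(a,(600,500),interpolation=cv2.INTER_CUBIC))
```

```text
(no output)
```

View pics/c.png

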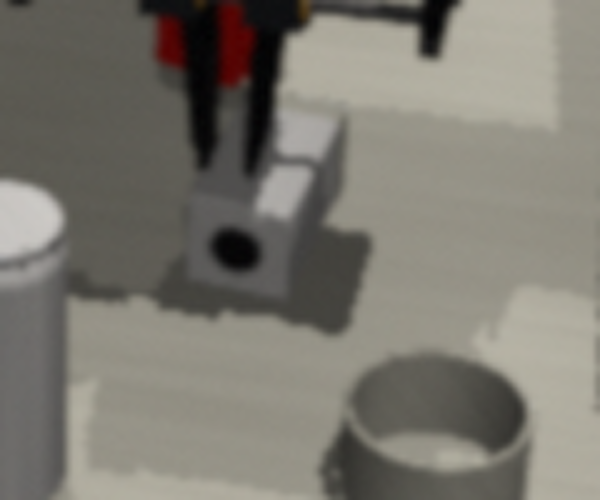

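Tin B shows the round dot (crop px (235,248)), so it goes on the board and tin A should be the cross. Next I tip A.

```bash
python3 -m inch '[[[0,0.02,0.165,0,0,0],[0.13,0,0,0,0,0],[0.11,0,0,0,0,0],[0.11,0,0,0,0,0],[0.11,0,0,0,0,0]]]'; python3 -m inch '[[[0.11,0,0,0,0,0],[0.11,0,0,0,0,0],[0.04,0,0,0,0,0],[0,0,0,0,0,0],[0,0,0,0,0,0]]]'; python3 -m inch '[[[-0.1,0,-0.4,0,0,0],[0,0,-0.45,0,0,0],[0,0,-0.4,0,0,0],[-0.3,0,-0.2,0,0,0],[0,0,0,0,0,0]]]'
python3 look.py .038 .05;python3 - <<'E'
import cv2,numpy as np
a=cv2.imread("pics/l_scene.png")[170:310,190:390]
cv2.imwrite("pics/d.png",cv2.resize(a,(800,560),interpolation=cv2.INTER_CUBIC))
E
```

```text
time_s: 9.43
eef_pos: [0.5559, -0.0816, 0.0688]
orientation: [0.012, -0.005, 1.0, -0.0]
force: [0.8, 0.7, 0.7]
finger_gap: 0.149
time_s: 10.05
eef_pos: [0.522, -0.0821, 0.0685]
orientation: [0.012, -0.005, 1.0, -0.0]
force: [-1.4, 0.0, -0.1]
finger_gap: 0.152
time_s: 10.68
eef_pos: [0.5681, -0.0816, 0.2488]
orientation: [0.012, -0.005, 1.0, -0.0]
force: [-0.7, -0.1, -1.0]
finger_gap: 0.144
   217 0.389 0.034 0.05 0.05 68.7 z 0.038 0.05 [84. 22. 19.]
   1117 0.472 -0.078 0.05 0.094 88.1 z 0.038 0.048 [137. 135. 130.]
   1006 0.524 0.083 0.05 0.093 85.0 z 0.038 0.049 [152. 150. 145.]
   326 0.67 -0.194 0.07 0.069 37.2 z 0.038 0.043 [144. 139. 125.]
   207 0.669 0.176 0.072 0.072 74.2 z 0.038 0.043 [125. 123. 112.]
   242 0.702 -0.08 0.047 0.05 6.8 z 0.038 0.05 [50. 26. 61.]
   177 0.705 0.015 0.054 0.045 48.9 z 0.038 0.05 [92. 89. 88.]
```

View pics/d.png

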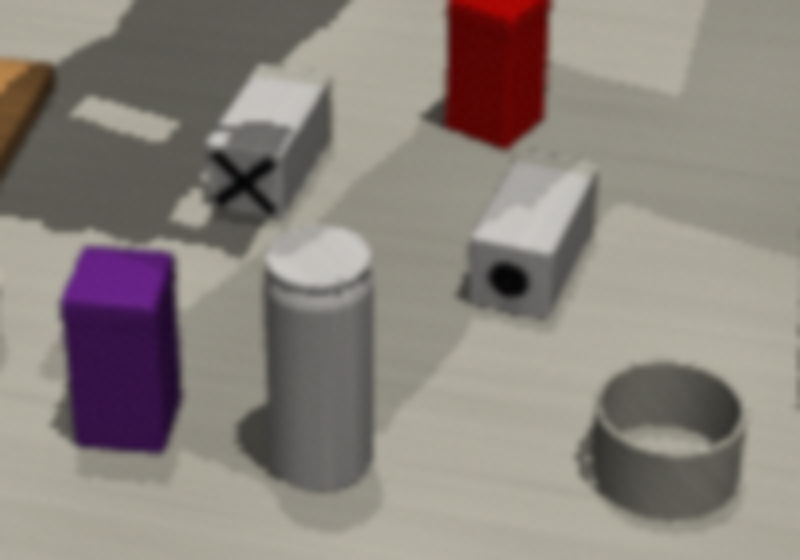

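A carries the cross (crop px (243,182)) and B the dot (508,280); both lie on the bare counter. Now pick up A.

```bash
python3 -m inch '[[[0.4,0.03,0,0,0.004,0.007],[0.4,0,0,0,0,0],[0,0,0.4,0,0,0],[0,0,0.4,0,0,0],[0,0,0.4,0,0,0]]]' 0.85 20; python3 -m inch '[[[0,0,0.25,0,0,0],[0,0,0,0,0,0],[0,0,0,0,0,0],[0,0,0,0,0,0],[0,0,0,0,0,0]]]'; python3 tip.py
```

```text
time_s: 11.4
eef_pos: [0.4607, -0.0753, 0.0966]
orientation: [-0.004, 0.018, 1.0, 0.001]
force: [1.2, -0.3, -0.5]
finger_gap: 0.622
time_s: 12.02
eef_pos: [0.4564, -0.0743, 0.0643]
orientation: [-0.008, 0.018, 1.0, 0.002]
force: [0.2, 0.8, 0.4]
finger_gap: 0.85
[ 0.45636675 -0.07433332  0.06429925] [[-0.999, 0.036, -0.016], [0.036, 0.999, 0.004], [0.016, 0.003, -1.0]] 0.8503577256349741
scene tip z 0.082 x [0.451 0.472] y [-0.122 -0.027]
side tip z 0.076 x [0.445 0.468] y [-0.124 -0.082]
```

```bash
python3 -m inch '[[[-0.13,-0.025,0,0,-0.002,0],[0,0,0,0,0,0],[0,0,0.2,0,0,0],[0,0,0.15,0,0,0],[0,0,0,0,0,0]]]'; python3 tip.py
```

```text
time_s: 12.75
eef_pos: [0.4741, -0.0783, 0.0216]
orientation: [-0.0, 0.018, 1.0, 0.001]
force: [-0.0, -0.1, -0.3]
finger_gap: 0.852
[ 0.47409664 -0.07834336  0.02161312] [[-0.999, 0.036, -0.0], [0.036, 0.999, 0.003], [0.0, 0.003, -1.0]] 0.8521461479454784
scene tip z 0.041 x [0.466 0.49 ] y [-0.127 -0.031]
side tip z 0.036 x [0.462 0.484] y [-0.128 -0.118]
```

```bash
python3 -m inch '[[[0,0,0.08,0,0,0],[0,0,0.06,0,0,0],[0,0,0.03,0,0,0],[0,0,0,0,0,0],[0,0,0,0,0,0]]]'; python3 -m inch '[[[0,0,0,0,0,0],[0,0,0,0,0,0],[0,0,0,0,0,0],[0,0,0,0,0,0],[0,0,0,0,0,0]]]' 0 25; python3 -m inch '[[[0,0,0,0,0,0],[0,0,0,0,0,0],[0,0,-0.1,0,0,0],[0,0,-0.2,0,0,0],[0,0,0,0,0,0]]]'; python3 look.py .038 .1
```

```text
time_s: 13.48
eef_pos: [0.4753, -0.0786, 0.0021]
orientation: [0.002, 0.018, 1.0, 0.001]
force: [-1.2, -0.7, 0.1]
finger_gap: 0.853
time_s: 14.1
eef_pos: [0.4755, -0.0786, 0.0025]
orientation: [0.002, 0.018, 1.0, 0.001]
force: [0.4, 0.6, -0.1]
finger_gap: 0.473
time_s: 14.72
eef_pos: [0.4751, -0.0786, 0.0402]
orientation: [0.002, 0.018, 1.0, 0.001]
force: [1.4, -0.2, -1.6]
finger_gap: 0.469
   1335 0.389 0.034 0.052 0.051 69.9 z 0.038 0.093 [109.  21.  18.]
   1599 0.472 -0.08 0.069 0.098 87.5 z 0.038 0.1 [75. 73. 71.]
   844 0.523 0.083 0.049 0.095 83.8 z 0.038 0.049 [165. 163. 158.]
   325 0.669 -0.195 0.07 0.071 21.0 z 0.038 0.043 [152. 147. 132.]
   196 0.67 0.176 0.071 0.072 24.2 z 0.038 0.042 [131. 129. 118.]
   1713 0.702 -0.08 0.05 0.052 9.8 z 0.038 0.094 [73. 37. 88.]
   1151 0.706 0.016 0.054 0.046 47.4 z 0.038 0.1 [97. 95. 92.]
```

```bash
python3 -m inch '[[[0,0,-0.42,0,0,0],[0,0,-0.42,0,0,0],[-0.017,0.34,0,0,0,0],[-0.017,0.34,0,0,0,0],[-0.017,0.34,0,0,0,0]]]'; python3 -m inch '[[[-0.017,0.34,0,0,0,0],[-0.017,0.34,0,0,0,0],[-0.017,0.34,0,0,0,0],[-0.017,0.34,0,0,0,0],[-0.017,0.34,0,0,0,0]]]'; python3 -m inch '[[[-0.017,0.3,0,0,0,0],[-0.017,0.15,0,0,0,0],[0,0,0,0,0,0],[0,0,0,0,0,0],[0,0,0,0,0,0]]]'; python3 -c "
from h import *
p,r,s=pose();print(p,r.as_matrix().round(3).tolist(),s['finger_gap'])"
```

```text
time_s: 15.45
eef_pos: [0.4844, 0.0445, 0.1393]
orientation: [-0.002, 0.021, 1.0, 0.002]
force: [0.5, -1.1, -2.8]
finger_gap: 0.474
time_s: 16.08
eef_pos: [0.5015, 0.2544, 0.1351]
orientation: [-0.005, 0.021, 1.0, 0.001]
force: [1.1, 0.5, -1.9]
finger_gap: 0.471
time_s: 16.7
eef_pos: [0.5065, 0.3095, 0.1313]
orientation: [-0.008, 0.02, 1.0, -0.0]
force: [0.2, -0.7, -1.6]
finger_gap: 0.474
[0.50648633 0.30948435 0.131323  ] [[-0.999, 0.039, -0.016], [0.039, 0.999, -0.0], [0.016, -0.001, -1.0]] 0.4743604557440846
```

```bash
python3 -m inch '[[[-0.02,0.14,0,0,-0.0025,0],[0,0,0.25,0,0,0],[0,0,0.25,0,0,0],[0,0,0.25,0,0,0],[0,0,0,0,0,0]]]'; python3 look.py .025 .1|grep " 0.5"; python3 tip.py
```

```text
time_s: 17.32
eef_pos: [0.512, 0.3287, 0.0407]
orientation: [0.004, 0.021, 1.0, 0.001]
force: [0.8, 0.2, -2.2]
finger_gap: 0.472
   1494 0.509 0.327 0.197 0.2 3.8 z 0.025 0.038 [103. 101.  93.]
   1770 0.51 0.325 0.094 0.069 3.0 z 0.038 0.1 [74. 73. 70.]
   1323 0.523 0.082 0.053 0.096 84.0 z 0.025 0.048 [143. 141. 136.]
[0.51318415 0.32925708 0.04296696] [[-0.999, 0.042, 0.011], [0.042, 0.999, 0.003], [-0.01, 0.004, -1.0]] 0.4766691565466701
scene tip z 0.066 x [0.511 0.529] y [0.298 0.356]
side tip z 0.048 x [0.496 0.524] y [0.295 0.307]
```

Run:
```python
import cv2,numpy as np
a=cv2.imread("pics/l_scene.png")[170:310,340:540]; b=cv2.imread("pics/l_side.png")[100:240,190:390]
cv2.imwrite("pics/e.png",cv2.resize(np.vstack([a,b]),(430,600),interpolation=cv2.INTER_CUBIC))
```

```text
(no output)
```

View pics/e.png

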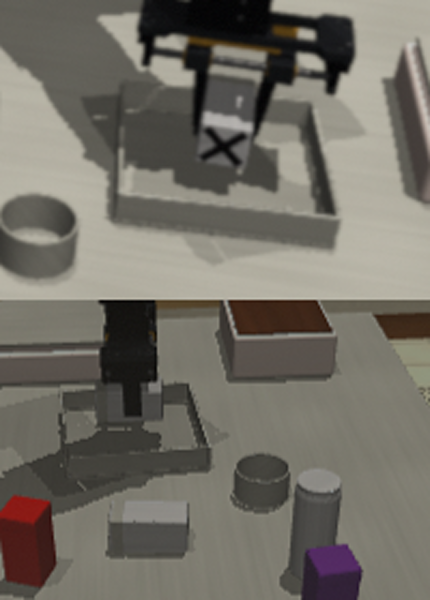

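The cross tin is held level above the pan's middle. Now I lower it.

```bash
python3 -m inch '[[[0,0,0.1,0,0,0],[0,0,0.1,0,0,0],[0,0,0.06,0,0,0],[0,0,0,0,0,0],[0,0,0,0,0,0]]]'; python3 -m inch '[[[0,0,0.03,0,0,0],[0,0,0,0,0,0],[0,0,0,0,0,0],[0,0,0,0,0,0],[0,0,0,0,0,0]]]'; python3 look.py .04 .065|grep "0.5"
```

```text
time_s: 18.15
eef_pos: [0.5145, 0.3296, 0.0119]
orientation: [0.007, 0.021, 1.0, 0.003]
force: [-0.1, -0.1, -2.5]
finger_gap: 0.471
time_s: 18.77
eef_pos: [0.5148, 0.3298, 0.0087]
orientation: [0.007, 0.021, 1.0, 0.003]
force: [0.1, -0.1, -1.8]
finger_gap: 0.474
   460 0.388 0.035 0.051 0.05 72.2 z 0.04 0.065 [84. 19. 16.]
   1010 0.511 0.327 0.071 0.093 88.0 z 0.04 0.065 [83. 81. 79.]
   960 0.523 0.083 0.051 0.093 85.2 z 0.04 0.049 [166. 163. 158.]
   536 0.702 -0.08 0.048 0.05 7.7 z 0.04 0.065 [53. 29. 63.]
   438 0.706 0.016 0.053 0.046 45.5 z 0.04 0.065 [93. 91. 89.]
```

```bash
python3 -m inch '[[[0,0,0.02,0,0,0],[0,0,0.01,0,0,0],[0,0,0,0,0,0],[0,0,0,0,0,0],[0,0,0,0,0,0]]]';python3 -m inch '[[[0,0,0,0,0,0],[0,0,0,0,0,0],[0,0,0,0,0,0],[0,0,0,0,0,0],[0,0,0,0,0,0]]]' 0.8; python3 -m inch '[[[0,0,-0.1,0,0,0],[0,0,-0.25,0,0,0],[0,0,-0.4,0,0,0],[0,0,-0.4,0,0,0],[0,0,0,0,0,0]]]'; python3 look.py .04 .065|grep "0.5"
```

```text
time_s: 19.5
eef_pos: [0.5154, 0.3299, 0.0066]
orientation: [0.008, 0.021, 1.0, 0.003]
force: [-0.2, -0.6, 0.8]
finger_gap: 0.469
time_s: 20.12
eef_pos: [0.5155, 0.33, 0.0064]
orientation: [0.008, 0.021, 1.0, 0.003]
force: [0.3, -0.3, -0.5]
finger_gap: 0.8
time_s: 20.75
eef_pos: [0.5133, 0.3292, 0.1516]
orientation: [0.009, 0.021, 1.0, 0.003]
force: [0.2, -0.8, -0.5]
finger_gap: 0.799
   455 0.389 0.034 0.052 0.049 69.7 z 0.04 0.065 [82. 20. 17.]
   952 0.511 0.326 0.051 0.096 87.9 z 0.04 0.052 [109. 107. 104.]
   961 0.523 0.084 0.049 0.097 84.8 z 0.04 0.049 [160. 158. 153.]
   534 0.702 -0.08 0.049 0.05 7.8 z 0.04 0.065 [51. 27. 60.]
   437 0.706 0.016 0.054 0.045 46.3 z 0.04 0.065 [89. 87. 85.]
```

```bash
python3 -m inch '[[[-0.06,-0.4,0,0,0.003,0.0085],[-0.06,-0.4,0,0,0,0],[-0.06,-0.4,0,0,0,0],[-0.06,-0.4,0,0,0,0],[-0.06,-0.4,0,0,0,0]]]';  python3 -m inch '[[[0,0,0,0,0,0],[0,0,0,0,0,0],[0,0,0.25,0,0,0],[0,0,0.25,0,0,0],[0,0,0,0,0,0]]]'; python3 tip.py
```

```text
time_s: 21.48
eef_pos: [0.5244, 0.0818, 0.1404]
orientation: [-0.009, 0.046, 0.999, 0.001]
force: [1.8, -0.3, 0.2]
finger_gap: 0.801
time_s: 22.1
eef_pos: [0.5216, 0.0826, 0.076]
orientation: [-0.012, 0.046, 0.999, 0.001]
force: [-0.4, 0.0, 1.1]
finger_gap: 0.802
[0.52158887 0.08261177 0.07604104] [[-0.995, 0.093, -0.023], [0.092, 0.996, 0.003], [0.023, 0.001, -1.0]] 0.8018579699335807
scene tip z 0.091 x [0.51 0.54] y [0.036 0.125]
side tip z 0.085 x [0.51  0.531] y [0.033 0.098]
```

```bash
python3 -m inch '[[[-0.02,0,0,0,-0.0037,0],[0,0,0.2,0,0,0],[0,0,0.2,0,0,0],[0,0,0.1,0,0,0],[0,0,0,0,0,0]]]'; python3 tip.py
```

```text
time_s: 22.82
eef_pos: [0.5289, 0.0834, 0.0216]
orientation: [0.008, 0.046, 0.999, 0.001]
force: [-0.8, 0.9, -0.0]
finger_gap: 0.795
[0.52887339 0.08336893 0.02162219] [[-0.996, 0.091, 0.017], [0.091, 0.996, 0.001], [-0.017, 0.003, -1.0]] 0.7947880984377896
scene tip z 0.041 x [0.523 0.545] y [0.037 0.127]
side tip z 0.032 x [0.515 0.54 ] y [0.035 0.085]
```

```bash
python3 -m inch '[[[0.04,0,0,0,0.002,0],[0,0,0.08,0,0,0],[0,0,0.06,0,0,0],[0,0,0.02,0,0,0],[0,0,0,0,0,0]]]'; python3 -m inch '[[[0,0,0,0,0,0],[0,0,0,0,0,0],[0,0,0,0,0,0],[0,0,0,0,0,0],[0,0,0,0,0,0]]]' 0 25; python3 -m inch '[[[0,0,0,0,0,0],[0,0,-0.1,0,0,0],[0,0,-0.3,0,0,0],[0,0,-0.4,0,0,0],[0,0,-0.4,0,0,0]]]'; python3 -c "
from h import *
p,r,s=pose();print(p,r.as_matrix().round(3).tolist(),s['finger_gap'])"
```

```text
time_s: 23.55
eef_pos: [0.5248, 0.0839, 0.0029]
orientation: [0.003, 0.046, 0.999, 0.001]
force: [0.6, -0.2, 0.0]
finger_gap: 0.799
time_s: 24.18
eef_pos: [0.525, 0.0839, 0.0032]
orientation: [0.004, 0.046, 0.999, 0.001]
force: [0.0, -0.7, -1.8]
finger_gap: 0.472
time_s: 24.8
eef_pos: [0.5222, 0.0833, 0.15]
orientation: [-0.0, 0.046, 0.999, 0.001]
force: [1.2, -0.6, -1.2]
finger_gap: 0.469
[0.52222892 0.08334059 0.15004084] [[-0.996, 0.091, 0.0], [0.091, 0.996, 0.002], [0.0, 0.002, -1.0]] 0.469481955686775
```

```bash
python3 -m inch '[[[-0.025,-0.33,0,0,0,0],[-0.025,-0.33,0,0,0,0],[-0.025,-0.33,0,0,0,0],[-0.025,-0.33,0,0,0,0],[-0.025,-0.33,0,0,0,0]]]'; python3 -m inch '[[[-0.025,-0.33,0,0,0,0],[-0.025,-0.33,0,0,0,0],[-0.025,-0.33,0,0,0,0],[-0.025,-0.25,0,0,0,0],[-0.02,-0.1,0,0,0,0]]]'; python3 -m inch '[[[0,0,0,0,0,0],[0,0,0.2,0,0,0],[0,0,0.2,0,0,0],[0,0,0.1,0,0,0],[0,0,0,0,0,0]]]'; python3 tip.py; python3 look.py .05 .11|grep " 0.5"
```

```text
time_s: 25.42
eef_pos: [0.52, -0.1185, 0.1582]
orientation: [0.005, 0.043, 0.999, 0.001]
force: [-0.3, 0.5, -1.1]
finger_gap: 0.472
time_s: 26.05
eef_pos: [0.5185, -0.2865, 0.1617]
orientation: [0.006, 0.044, 0.999, 0.001]
force: [-0.3, 0.0, -1.1]
finger_gap: 0.47
time_s: 26.68
eef_pos: [0.5197, -0.2822, 0.102]
orientation: [0.006, 0.043, 0.999, 0.001]
force: [0.3, 0.3, -2.2]
finger_gap: 0.475
[ 0.51972072 -0.28216024  0.10202497] [[-0.996, 0.086, 0.013], [0.086, 0.996, 0.001], [-0.013, 0.002, -1.0]] 0.47463820568953674
scene tip z 0.115 x [0.497 0.536] y [-0.262 -0.251]
side tip z 0.115 x [0.507 0.53 ] y [-0.315 -0.309]
   91 0.511 0.328 0.041 0.085 87.6 z 0.05 0.052 [196. 193. 188.]
   280 0.52 -0.284 0.05 0.092 84.9 z 0.099 0.11 [93. 89. 84.]
```

```bash
python3 -m inch '[[[0,-0.3,0,0,0.002,0],[0,0,0,0,0,0],[0,0,0.25,0,0,0],[0,0,0.2,0,0,0],[0,0,0,0,0,0]]]'; python3 tip.py; python3 -m inch '[[[0,0,0.08,0,0,0],[0,0,0.05,0,0,0],[0,0,0,0,0,0],[0,0,0,0,0,0],[0,0,0,0,0,0]]]'; python3 look.py .03 .075|grep " 0.5"
python3 - <<'E'
import cv2,numpy as np
a=cv2.imread("pics/l_scene.png")[140:280,60:260]; b=cv2.imread("pics/l_side.png")[220:400,180:380]
b=cv2.resize(b,(200,180));cv2.imwrite("pics/f.png",cv2.resize(np.vstack([a,b]),(375,600),interpolation=cv2.INTER_CUBIC))
E
```

```text
time_s: 27.5
eef_pos: [0.5183, -0.3195, 0.0515]
orientation: [0.003, 0.044, 0.999, -0.001]
force: [0.3, -0.3, -1.5]
finger_gap: 0.472
[ 0.51830542 -0.31946733  0.05151786] [[-0.996, 0.087, 0.006], [0.087, 0.996, -0.002], [-0.006, -0.002, -1.0]] 0.47211538739427
scene tip z 0.065 x [0.51  0.534] y [-0.3   -0.289]
side tip z 0.066 x [0.507 0.529] y [-0.349 -0.346]
time_s: 28.22
eef_pos: [0.5201, -0.3205, 0.039]
orientation: [0.006, 0.043, 0.999, -0.003]
force: [-1.0, 0.6, -1.2]
finger_gap: 0.473
   798 0.511 0.327 0.195 0.193 4.0 z 0.03 0.039 [150. 147. 136.]
   767 0.513 0.329 0.095 0.047 0.6 z 0.03 0.052 [173. 170. 166.]
   790 0.52 -0.319 0.062 0.095 84.7 z 0.036 0.075 [77. 74. 71.]
```

View pics/f.png

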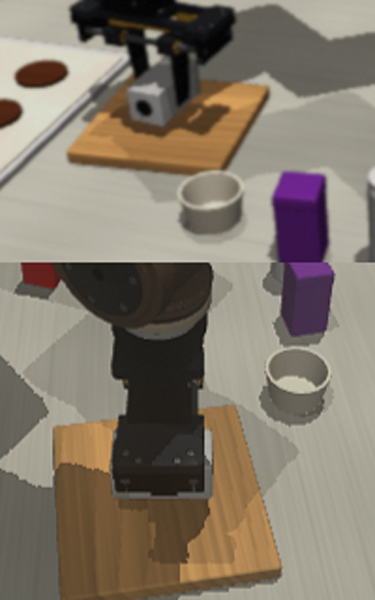

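The dot tin is held level over the middle of the board. I lower the last ~18 mm, watching the force.

```bash
python3 -m inch '[[[0,0,0.07,0,0,0],[0,0,0.05,0,0,0],[0,0,0,0,0,0],[0,0,0,0,0,0],[0,0,0,0,0,0]]]'; python3 -m inch '[[[0,0,0.02,0,0,0],[0,0,0,0,0,0],[0,0,0,0,0,0],[0,0,0,0,0,0],[0,0,0,0,0,0]]]';python3 -c "
from h import *
p,r,s=pose();print(p,s['force'])"
```

```text
time_s: 28.95
eef_pos: [0.5202, -0.3206, 0.0233]
orientation: [0.006, 0.043, 0.999, -0.003]
force: [0.3, 0.2, -1.5]
finger_gap: 0.469
time_s: 29.58
eef_pos: [0.5206, -0.3208, 0.0213]
orientation: [0.006, 0.043, 0.999, -0.003]
force: [-1.0, 0.8, -0.2]
finger_gap: 0.476
[ 0.52062164 -0.32081615  0.02129997] [-0.96282647  0.7863122  -0.15950316]
```

```bash
python3 -m inch '[[[0,0,0,0,0,0],[0,0,0,0,0,0],[0,0,0,0,0,0],[0,0,0,0,0,0],[0,0,0,0,0,0]]]' 0.8; python3 -m inch '[[[0,0,-0.1,0,0,0],[0,0,-0.25,0,0,0],[0,0,-0.4,0,0,0],[0,0,-0.4,0,0,0],[0,0,-0.4,0,0,0]]]'; python3 -m inch '[[[0.4,0.4,0,0,0,0],[0,0.4,0,0,0,0],[0,0.4,0,0,0,0],[0,0,0,0,0,0],[0,0,0,0,0,0]]]'; python3 look.py .03 .07; echo; python3 look.py .045 .07
python3 - <<'E'
import cv2
cv2.imwrite("pics/g.png",cv2.resize(cv2.imread("pics/l_scene.png")[110:330,60:520],(800,382)))
E
```

```text
time_s: 30.2
eef_pos: [0.5208, -0.321, 0.0215]
orientation: [0.006, 0.043, 0.999, -0.003]
force: [-0.1, 0.4, -0.3]
finger_gap: 0.799
time_s: 30.82
eef_pos: [0.5172, -0.3188, 0.2127]
orientation: [0.004, 0.044, 0.999, -0.002]
force: [0.9, -0.2, -0.1]
finger_gap: 0.8
time_s: 31.45
eef_pos: [0.4858, -0.1735, 0.2201]
orientation: [0.01, 0.044, 0.999, -0.005]
force: [0.4, 0.6, -0.5]
finger_gap: 0.798
   726 0.389 0.034 0.051 0.047 71.0 z 0.03 0.07 [84. 21. 18.]
   950 0.51 0.326 0.196 0.196 3.6 z 0.03 0.038 [132. 130. 120.]
   887 0.512 0.327 0.05 0.097 87.2 z 0.03 0.053 [156. 153. 149.]
   2652 0.519 -0.322 0.052 0.097 85.3 z 0.03 0.067 [129. 126. 120.]
   734 0.669 -0.195 0.071 0.071 5.5 z 0.03 0.044 [123. 118. 105.]
   569 0.669 0.175 0.072 0.073 8.2 z 0.03 0.044 [100.  98.  90.]
   856 0.702 -0.08 0.049 0.05 7.8 z 0.03 0.07 [53. 29. 63.]
   661 0.706 0.016 0.054 0.045 47.1 z 0.03 0.07 [93. 91. 89.]

   463 0.39 0.034 0.05 0.046 70.5 z 0.045 0.07 [85. 22. 19.]
   678 0.51 0.328 0.049 0.093 87.2 z 0.045 0.052 [181. 178. 173.]
   2129 0.519 -0.321 0.052 0.094 84.8 z 0.045 0.067 [140. 137. 131.]
   550 0.702 -0.08 0.048 0.05 7.2 z 0.045 0.07 [53. 29. 63.]
   456 0.706 0.016 0.055 0.045 46.8 z 0.045 0.07 [92. 90. 88.]
```

View pics/g.png

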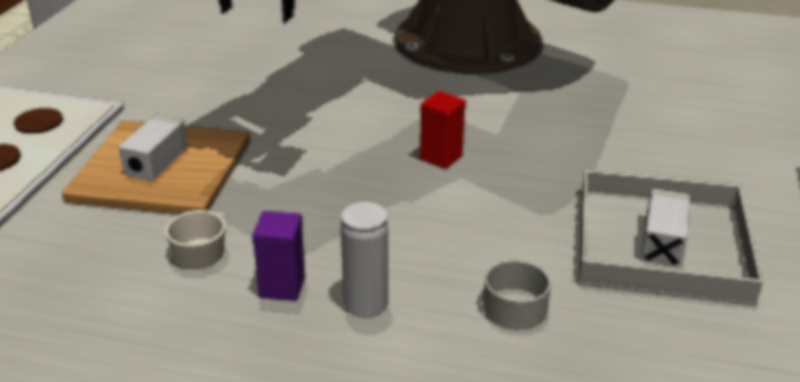

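The dot tin lies on the board (picture px (150,150)) and the cross tin in the pan (665,228). The bystanders stand where they were and the arm is clear.

```bash
python3 -c "
from rig import robot
print(robot.hand_in())"
```

```text
the job is handed in; nothing more can be done
None
```

I tipped both silver tins toward the robot onto the bare counter and read their bases: the left tin had the dot and the right tin the cross. I then laid the cross tin in the pan and the dot tin on the board, and handed the job in at about 31.6 s. No verdict came back.

**Last checks:**

| Thing | Measured position | Target centre | Height of its top face |
|---|---|---|---|
| Cross tin | (0.51, 0.327) | pan (0.51, 0.326) | about 0.05 m |
| Dot tin | (0.519, -0.321) | board (0.515, -0.319) | up to 0.067 m |

- The top heights fit a tin lying flat on the pan floor and on the board.
- The tall tin, cutter and ramekin measured within about 3 mm of where they started. The red and purple look-alikes also did not move.
- The gripper was empty and raised well clear of everything.

**What disagreed:** the cameras put the fingertips about 10 mm above the reported tool height, but the given tip length puts them 22 mm below it. Because of that, the first push passed over the dot tin without touching it. I used the camera heights from then on, and every later push and grasp worked.

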